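# Seat the bell-chuck arbor in the spindle taper

### The job

Take the slotted bell-chuck arbor out of the storage block, put its tapered shank into the bore of the upright spindle and turn it until its two slots drop over the spindle's drive dogs. Then press it fully home, past the ejector pin, until its flange lies flush on the nose face; press firmly but never ram these precision parts (a push of 15 to 20 N is plenty). Let go of it there and leave the other loose things where they are.

Things in the scene. Friction and masses are not known exactly. Their poses are not given: they have to be found in the camera images.
- arbor_grip (a point): Centre of the loose arbor's aluminium grip block, 36 mm tall, 32 mm along x, 30 mm along y: hold it by the flats facing +y and -y. On the axis, 28 mm above the flange's underside, 18 mm above its upper face, 32 mm below the arbor's top (a brass bell cup, 29 mm wide, 14 mm tall). z is up along the axis, x runs through both slots of the flange. Half a turn gives the same shape. Arbor: 0.3 to 0.6 kg.
- arbor_face (a point): Centre of the underside of the arbor's flange, 28 mm below the grip point, same axes; it starts level with the storage block's top. The flange is 60 mm in diameter and 10 mm thick, with two opposite slots along x, 13 mm wide, cut in from the rim to 19 mm from the axis.
- arbor_foot (a point): Bottom centre of the arbor's steel taper shank, 42 mm below the flange's underside. The shank is 22 mm in diameter here and 34 mm at the flange.
- block: Fixed black storage block 86 x 190 x 60 mm (x, y, z), origin at the centre of its underside. Two round holes, 39 mm wide and 52 mm deep, at y = -47 and +47 mm. The arbor hangs loosely by its flange in one of them, slots within 25 degrees of the block's x axis; the blanking plug hangs in the other.
- spindle: Fixed upright spindle, origin at the centre of its underside, z up: base plate 120 x 120 x 15 mm, round grey housing 92 mm in diameter up to 89 mm, in it the steel nose, 66 mm in diameter, with its top face at 105 mm. The nose is held by its brake and does not turn under forces below 60 N.
- spindle_nose (a point): Centre of the nose's top face, on the bore axis; z up, axes as the spindle. The bore is a taper open at the top, 35 mm in diameter at the face, narrowing like the shank (0.7 mm play all round when home) and 50 mm deep. The arbor is home when its face meets this point.
- spindle_dogs (a point): On the axis, level with the tops of the two drive dogs, 8 mm above the nose face. They are opposite each other, 10 mm wide, 21 to 30 mm from the axis. Seen from above, but their direction is not measured: the line through both lies within 45 degrees either side of the spindle's y axis. A flange that misses them rides at this height; slots fit over them within about 3 degrees.
- spindle_pin (a point): Top of the ejector pin (10 mm brass pin in the bore) as it starts, on the axis, 38 mm below the nose face. It meets the shank's foot when the flange is 4 mm above home, so an arbor whose slots are over the dogs rests there. It is held by friction: about 8 N, arbor weight included, pushes it down and it stays down. A push of 15 to 20 N is plenty. (This point does not follow the pin.)
- plug_knob (a point): Knob of the loose blanking plug in the block's other hole (same shank, but a smooth round flange 8 mm thick without slots and a round knob 28 mm in diameter); point 28 mm above its flange's underside, top at 40 mm. To be left alone.
- post_mid (a point): Middle of a loose steel post, 25 mm in diameter and 75 mm tall (with an 8 mm stud on top), standing on the table. To be left alone.
- driver_grip (a point): Handle of a loose black screwdriver, 160 mm long and 26 mm thick, lying on the table. To be left alone.
- cell_mid (a point): Centre of a loose black lens ring, 52 mm in diameter and 12 mm tall, lying on the table. To be left alone.

How it is judged:
By the outcome, as a careful person would: the job done as asked, in the order asked, and still so for the second after the job is handed in, with the robot touching nothing.
It also fails if it takes over 48 s, if anything falls off the work surface, if the arm or the gripper's body presses on something with over 40 N, if the wrist force passes 120 N, or if a joint passes its speed limit or range.

### The arm

A 7-joint arm with a two-finger parallel gripper is mounted at the origin on the work surface. World frame = base frame: x ahead of the robot, y to its left, z up, the work surface at z = 0. Lengths are in mm, angles in rad, forces in N, time in s.
With the tool pointing down it reaches from about 400 to 875 mm from the base axis. Payload 4.4 kg.
Tool frame: the origin (TCP) lies on the centre line of the jaws, within the pads' length; the fingertips stand 8 mm ahead of it and the grasp point (between the pads) lies 11 mm behind it; x points along the fingers, z is the direction in which the jaws open and shut, and the axes are right-handed (so a half turn about x gives the same grasp; the last joint's range is limited). The gripper opens to 85 mm and grips with 20 to 120 N. Pads are 22 mm wide; open, the fingers measure 114 mm over their backs; the gripper's body (76 mm by 85 mm) begins 54 mm behind the grasp point. The pads swing forward as they close: fully open they stand 13 mm farther back than shut.
Start: joints at [-1.374, 0.628, 0.038, 1.517, -0.027, 0.996, -0.02], TCP at [168.836, 627.704, 239.313] pointing down, gripper open.
Joint ranges: [-3.06, 3.06], [-0.37, 2.12], [-1.25, 1.32], [0.18, 2.47], [-1.1, 4.24], [0.23, 1.98], [-2.94, 2.94]. Speed limits (rad/s): [2.57, 2.57, 3.14, 3.14, 3.14, 3.14, 3.14].

### API

Orientations are given as [roll, pitch, yaw] about the fixed x, y, z axes, in that order (R = Rz(yaw) Ry(pitch) Rx(roll)).
In Python, from cell import ctrl, get_image, camera_params gives the robot as it stands. The module is installed in compiled form; this text tells all that it offers.
- The arm moves only by the shell command python3 -m handwheel 'ROWS'. ROWS is text: rows parted by semicolons, each of 7 numbers parted by spaces: the opening, from -1 (shut) to 1 (fully open), then the shift along the tool's x, y, z in mm, then the turn, a rotation vector about the tool's x, y, z in rad. In form: grip x y z wx wy wz; .... A call has 1 to 10 rows; each row shifts and turns the pose as measured when the row begins, along the tool's axes as they then stand; what a row does not reach is not made up. A row lasts 1/10 s, in which the tool goes at most 50 mm and 8.59 degrees, less where a joint would pass 70% of its speed; a pose out of reach is approached as far as the arm can. A call with a gripper value outside its range is refused whole. The fingers move at their own pace and stop on an object; the grip force is fixed at half the most. Time passes only in rows, so rows that do not move let the fingers close. It gives the time, the measured TCP pose, the force and the opening at its end, in the units of the state.
- ctrl.read_state(): the state, without advancing time (a new reading comes with each control period).
- get_image(name): name is "scene" or "top" or "wrist"; returns the picture (400x640x3 uint8, blue, green, red); there is no depth.
- camera_params(name): a dict with "fx", "fy", "cx", "cy" (pixels), "eye" and "orientation" of the camera in the world. Camera axes: x right, y up, looking along -z (the intrinsics and any distortion apply to the point x, -y, -z); pixel columns grow to the right and rows downward; lengths in mm; the calibration is good to about 2 mm. A picture is of the moment at which its call begins: read the wrist's pose just before it. camera_params takes no time and is no camera call; for the wrist camera it gives the pose at the moment of the call.
- ctrl.finish_job(): hands the job in, once; it reports no verdict.
The state is a dict: "clock": time; "qpos": joint angles; "qd": joint speeds; "tau": joint torques, N m; "eef_pos": TCP position; "tool_rot": TCP orientation; "force": force on the tool from outside, world axes, zero at the start; "torque": the same for the moment, N m; "width": finger opening in mm.
Only numpy, scipy, OpenCV 4.12 (cv2) and the standard library are available. Lean on these libraries where they do the work, as an engineer would, in place of code of your own. Each camera call takes 0.05 s, during which the arm holds its last target.

## Working session

There is one attempt and no reset: what is moved stays moved. The work goes in short steps, Python scripts to look and compute and a shell command to move; the robot and the scene stay as the last step left them, time stands still between calls to the robot, and variables do not carry over. Pictures are saved under pics/ and viewed, and the job is handed in when it is done.

```bash
mkdir -p pics; python3 - <<'E'
from cell import ctrl,get_image,camera_params
import cv2
print(ctrl.read_state())
for n in ("scene","top","wrist"):
    p=camera_params(n);print(n,p)
    cv2.imwrite(f"pics/{n}0.png",get_image(n))
E
```

```text
{'clock': 0.0, 'qpos': array([-1.37381291,  0.62930555,  0.03846654,  1.51838552, -0.02698433,
        0.99627573, -0.01995994]), 'qd': array([-0.00048699,  0.00044269,  0.00115141,  0.00063704,  0.00079928,
       -0.0004619 , -0.00081838]), 'tau': array([-6.26925048e-04, -5.63382411e+01,  1.22588307e+00, -1.93451339e+01,
        1.09504117e-02,  1.00495797e-02,  2.40972673e-05]), 'eef_pos': array([168.68234167, 627.10177643, 238.41021409]), 'tool_rot': array([-3.11456918,  1.56894081, -1.80652796]), 'force': array([-0.55658549, -0.50450158,  0.10302828]), 'torque': array([ 0.01814021,  0.03762222, -0.00396673]), 'width': 85.51347196589886}
scene {'fx': 378.9030014031226, 'fy': 378.9030014031226, 'cx': 326.12719091042584, 'cy': 196.13129730440147, 'eye': array([908.72498432, 332.29757861, 644.60610992]), 'orientation': array([ 0.69101312, -0.00292193,  2.35007826])}
top {'fx': 491.030163465226, 'fy': 491.030163465226, 'cx': 314.8783224865233, 'cy': 197.6161323432691, 'eye': array([467.2263996 ,   6.1199005 , 945.45033265]), 'orientation': array([ 0.16666372, -0.0044982 , -1.59579754])}
wrist {'fx': 308.8553649182808, 'fy': 308.8553649182808, 'cx': 323.461560904007, 'cy': 202.70654738735715, 'eye': array([ 95.84253173, 645.49731358, 374.04727741]), 'orientation': array([-0.2965347 ,  0.00159374,  1.30876166])}
```

View pics/scene0.png

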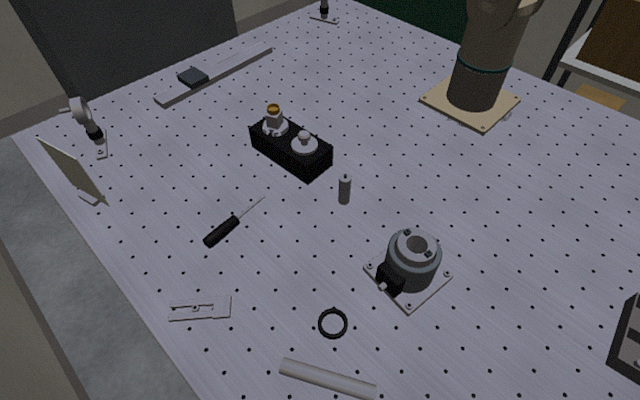

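View pics/top0.png

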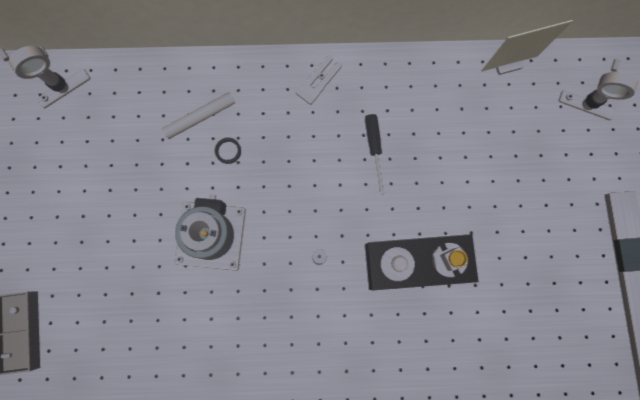

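View pics/wrist0.png

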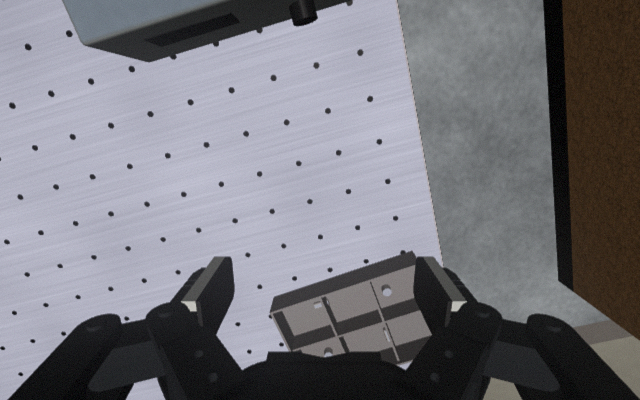

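```bash
cat > h.py <<'E'
import numpy as np,cv2
from scipy.spatial.transform import Rotation as R
from cell import ctrl,get_image,camera_params
def ray(p,u,v):
    d=np.array([(u-p['cx'])/p['fx'],-(v-p['cy'])/p['fy'],-1.0])
    return p['eye'],R.from_euler('xyz',p['orientation']).as_matrix()@d
def onz(p,u,v,z):
    e,d=ray(p,u,v); return e+d*(z-e[2])/d[2]
def proj(p,X):
    c=R.from_euler('xyz',p['orientation']).as_matrix().T@(np.asarray(X,float)-p['eye'])
    return np.array([p['cx']+p['fx']*c[0]/-c[2],p['cy']-p['fy']*c[1]/-c[2]])
def crop(img,x0,y0,x1,y1,s,name):
    cv2.imwrite(name,cv2.resize(img[y0:y1,x0:x1],None,fx=s,fy=s,interpolation=cv2.INTER_CUBIC))
def tri(p1,a,p2,b):
    e1,d1=ray(p1,*a);e2,d2=ray(p2,*b)
    t=np.linalg.lstsq(np.c_[d1,-d2],e2-e1,rcond=None)[0]
    A=e1+d1*t[0];B=e2+d2*t[1];return (A+B)/2,np.linalg.norm(A-B)
E
python3 - <<'E'
from h import *
t=cv2.imread('pics/top0.png');s=cv2.imread('pics/scene0.png')
a=cv2.resize(t[220:300,360:490],None,fx=6,fy=6,interpolation=cv2.INTER_CUBIC)
cv2.imwrite('pics/t_block.png',a)
crop(t,165,190,255,275,6,'pics/t_sp.png')
crop(s,240,90,340,190,6,'pics/s_block.png')
crop(s,355,215,460,315,6,'pics/s_sp.png')
p=camera_params('top')
print(onz(p,457,259,92),onz(p,202,231,105),onz(p,228,150,6))
E
```

```text
[ 497.14648679 -244.19854497   92.        ] [555.14926511 193.70588822 105.        ] [724.38681595 166.72693413   6.        ]
```

View pics/t_block.png

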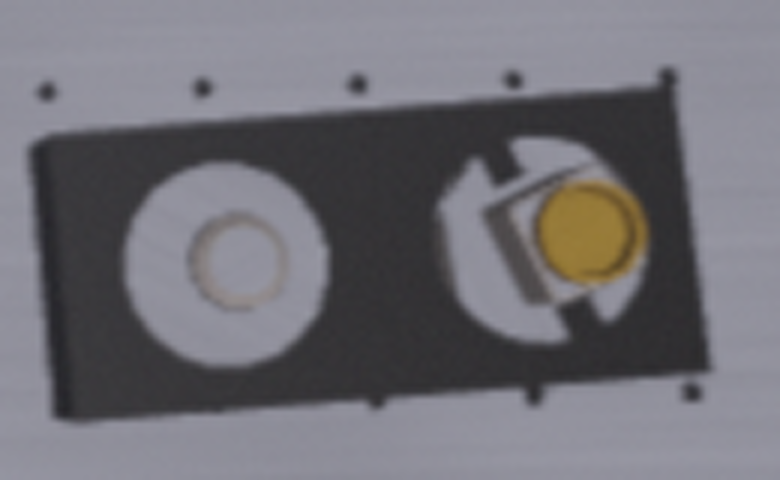

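View pics/t_sp.png

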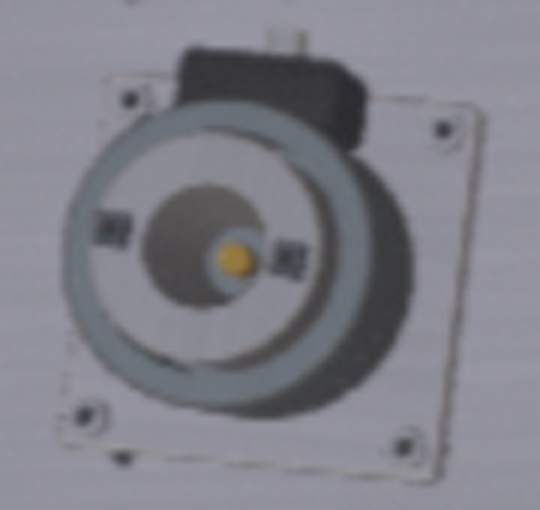

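View pics/s_block.png

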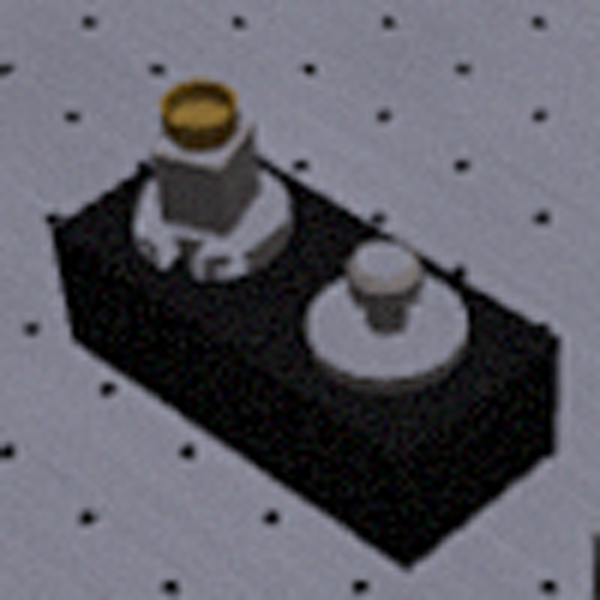

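View pics/s_sp.png

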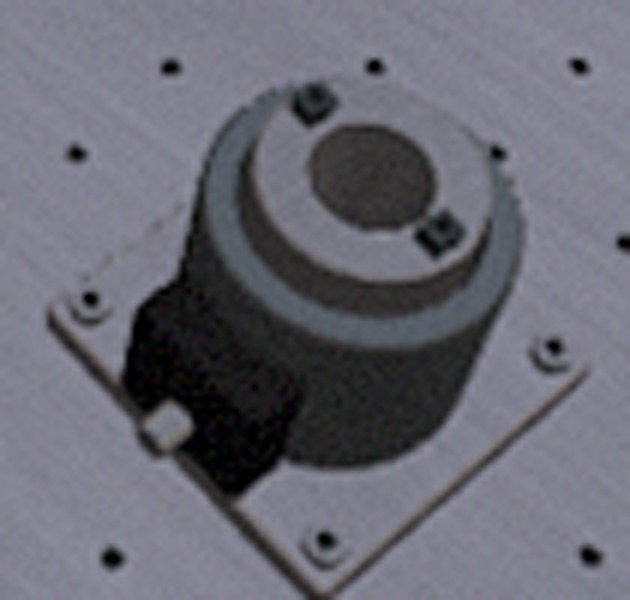

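```bash
python3 - <<'E'
from h import *
t=cv2.imread('pics/top0.png');s=cv2.imread('pics/scene0.png')
pt=camera_params('top');ps=camera_params('scene')
def brass(img,x0,y0,x1,y1):
    h=cv2.cvtColor(img[y0:y1,x0:x1],cv2.COLOR_BGR2HSV)
    m=cv2.inRange(h,(12,110,60),(35,255,255))
    c=max(cv2.findContours(m,0,1)[0],key=cv2.contourArea)
    (x,y),ax,_=cv2.fitEllipse(c);return (x+x0,y+y0),ax
print('brass',brass(t,430,230,490,290),brass(s,260,95,290,125), brass(t,165,190,255,275))
c=brass(t,430,230,490,290)[0];print('arbor top',onz(pt,*c,120))
f=lambda x,y,ox,oy:((x+.5)/6-.5+ox,(y+.5)/6-.5+oy)
a=onz(pt,*f(500,168,360,220),70);b=onz(pt,*f(585,313,360,220),70)
print('slots(dark,shifted)',a,b,np.degrees(np.arctan2(*(a-b)[1::-1])))
print('slotmid',(a+b)/2, 'flange c',onz(pt,*f(543,240,360,220),70))
# block top corners
for q in [(35,140),(672,88),(710,372),(60,418)]: print('corner',onz(pt,*f(*q,360,220),60))
a=onz(pt,*f(113,229,165,190),113);b=onz(pt,*f(289,260,165,190),113)
print('dogs',a,b,(a+b)/2,np.linalg.norm(a-b),np.degrees(np.arctan2(*(a-b)[1::-1])))
print('nose',onz(pt,*f(207,247,165,190),105),'bore',onz(pt,*f(204,246,165,190),105))
fs=lambda x,y:f(x,y,355,215)
a=onz(ps,*fs(316,100),113);b=onz(ps,*fs(440,230),113)
print('dogs s',a,b,(a+b)/2,np.linalg.norm(a-b),np.degrees(np.arctan2(*(a-b)[1::-1])))
print('nose s',onz(ps,*fs(372,178),105))
print(tri(pt,f(204,246,165,190),ps,fs(372,178)))
for q in [(110,78),(480,106),(435,482),(60,442)]: print('plate',onz(pt,*f(*q,165,190),15))
E
```

```text
brass ((458.1721248626709, 258.2689800262451), (15.647297859191895, 17.364221572875977)) ((272.49682235717773, 107.48274898529053), (7.139121055603027, 11.558862686157227)) ((204.05658721923828, 232.9193572998047), (4.097350597381592, 4.4380645751953125))
arbor top [ 497.32839183 -238.03674864  120.        ]
slots(dark,shifted) [ 518.68827346 -227.03766807   70.        ] [ 475.59214337 -249.16510681   70.        ] 27.17794803775868
slotmid [ 497.14020842 -238.10138744   70.        ] flange c [ 497.19693363 -238.30379444   70.        ]
corner [531.09938086 -90.53541354  60.        ]
corner [ 542.00169753 -283.23303943   60.        ]
corner [ 457.47782196 -287.93791486   60.        ]
corner [448.90903382 -94.47450269  60.        ]
dogs [560.62821329 223.53384045 113.        ] [550.60183757 173.65888511 113.        ] [555.61502543 198.59636278 113.        ] 50.87277641399952 78.63331907692803
nose [555.70187743 198.70512068 105.        ] bore [556.00959182 199.56522038 105.        ]
dogs s [553.00069356 176.05861224 113.        ] [563.58088804 225.51939019 113.        ] [558.2907908  200.78900122 113.        ] 50.57972984816186 -102.07421744993366
nose s [557.81819726 200.69620298 105.        ]
(array([556.26280848, 200.11427428, 102.60947623]), np.float64(0.0026865704028324324))
plate [620.08035893 251.02176743  15.        ]
plate [608.1681268  132.99483494  15.        ]
plate [489.79716679 147.18591702  15.        ]
plate [505.10276256 264.38924279  15.        ]
```

```bash
python3 -m handwheel '1 0 0 0 0 0 0; 1 -30 0 0 0 0 0'; python3 - <<'E'
from h import *
s=ctrl.read_state();print(s['qpos'],s['eef_pos'],s['tool_rot']);print(R.from_euler('xyz',s['tool_rot']).as_matrix().round(3))
E
```

```text
clock: 0.35
eef_pos: [167.8, 624.3, 264.2]
tool_rot: [-3.117, 1.559, -1.809]
force: [-0.4, 0.4, -0.6]
width: 85.0
[-1.37500745  0.60588215  0.04025489  1.48610686 -0.02637148  1.0618607
 -0.0206448 ] [167.84132889 624.26363439 264.18568416] [-3.11718403  1.55906918 -1.80903789]
[[-0.003 -0.966  0.26 ]
 [-0.011  0.26   0.966]
 [-1.    -0.    -0.012]]
```

```bash
python3 -m handwheel '1 0 -50 0 0.0775 0 0;1 0 -50 0 0.0775 0 0;1 0 -50 0 0.0775 0 0;1 0 -50 0 0.0775 0 0;1 0 -50 0 0.0775 0 0;1 0 -50 0 0.0775 0 0;1 0 -50 0 0.0775 0 0;1 0 -50 0 0.0775 0 0;1 0 -50 0 0.0775 0 0;1 0 -50 0 0.0775 0 0'; cat > st.py <<'E'
from h import *
import sys
s=ctrl.read_state();M=R.from_euler('xyz',s['tool_rot']).as_matrix()
print(s['clock'],s['qpos'].round(3),s['eef_pos'].round(1),'F',s['force'].round(1),'T',s['torque'].round(2),s['width'].round(1));print('x',M[:,0].round(3),'z angle',np.degrees(np.arctan2(M[1,2],M[0,2])).round(2))
if len(sys.argv)>4:
    t=np.array(list(map(float,sys.argv[1:4])));th=float(sys.argv[4])
    a=np.radians(th);z=np.array([np.cos(a),np.sin(a),0]);x=np.array([0,0,-1.]);y=np.cross(z,x)
    Rt=np.c_[x,y,z]
    print('shift tool',(M.T@(t-s['eef_pos'])).round(1),'rotvec',R.from_matrix(M.T@Rt).as_rotvec().round(3))
E
python3 st.py 497 -238 250 -62.8
```

```text
clock: 1.35
eef_pos: [562.3, 353.0, 263.6]
tool_rot: [2.488, 1.563, 3.012]
force: [0.4, 0.6, 0.8]
width: 85.2Traceback (most recent call last):
  File "st.py", line 4, in <module>
    print(s['clock'],s['qpos'].round(3),s['eef_pos'].round(1),'F',s['force'].round(1),'T',s['torque'].round(2),s['width'].round(1));print('x',M[:,0].round(3),'z angle',np.degrees(np.arctan2(M[1,2],M[0,2])).round(2))
                                                                                                               ^^^^^^^^^^^^^^^^
AttributeError: 'float' object has no attribute 'round'
```

```bash
sed -i "s/s\['width'\].round(1)/round(s['width'],1)/" st.py;python3 st.py 497 -238 250 -62.8
```

```text
1.35 [-0.742  0.642  0.252  1.443 -0.175  1.084  0.068] [562.3 353.  263.6] F [0.4 0.6 0.8] T [ 0.   -0.06 -0.05] 85.2
x [-0.008  0.001 -1.   ] z angle 30.03
shift tool [  13.5 -479.1 -352.3] rotvec [ 1.62e+00 -8.00e-03  1.00e-03]
```

```bash
python3 -m handwheel '1 0 -40 -29.5 0.125 0 0;1 0 -43.5 -24.5 0.125 0 0;1 0 -46 -18.5 0.125 0 0;1 0 -48 -13 0.125 0 0;1 0 -49 -6.5 0.125 0 0;1 0 -50 0 0.125 0 0;1 0 -49.5 6 0.125 0 0;1 0 -48.5 12 0.125 0 0;1 0 -46.5 18 0.125 0 0;1 0 -44 23.5 0.125 0 0'; python3 st.py 497 -238 220 -62.8
```

```text
clock: 2.35
eef_pos: [498.3, -142.9, 262.9]
tool_rot: [3.101, 1.569, 2.321]
force: [0.5, -0.5, 0.6]
width: 84.9
2.35 [-0.21   0.478  0.643  1.863 -0.355  0.919 -0.181] [ 498.3 -142.9  262.9] F [ 0.5 -0.5  0.6] T [-0.03 -0.04  0.01] 84.9
x [-0.001  0.001 -1.   ] z angle -44.68
shift tool [ 42.8 -68.6  66. ] rotvec [ 0.316 -0.002  0.   ]
```

```bash
python3 -m handwheel '1 10 -24 22 0.105 0 0;1 10 -26 18 0.105 0 0; 1 20 -24 18 0.105 0 0;1 20 0 0 0 0 0;1 0 0 0 0 0 0'; python3 st.py 497 -238 180 -62.8
```

```text
clock: 2.85
eef_pos: [474.2, -247.1, 202.8]
tool_rot: [-0.033, 1.565, -1.156]
force: [0.2, -0.5, 0.0]
width: 85.5
2.85 [-0.01   0.596  0.672  1.896 -0.495  0.817 -0.198] [ 474.2 -247.1  202.8] F [ 0.2 -0.5  0. ] T [ 0.07 -0.    0.01] 85.5
x [ 0.002 -0.005 -1.   ] z angle -64.38
shift tool [22.8 24.4  1.5] rotvec [-0.028  0.006  0.   ]
```

```bash
python3 -m handwheel '1 10 24.5 1.5 -0.028 0.006 0;1 0 0 0 0 0 0;1 0 0 0 0 0 0'; python3 - <<'E'
from h import *
p=camera_params('wrist');im=get_image('wrist');cv2.imwrite('pics/w1.png',im)
for n,X in dict(top=(497.2,-238.2,120),face=(497.2,-238.2,70)).items(): print(n,proj(p,X).round(1))
E
python3 st.py 497.2 -238.2 180 -62.8
```

```text
clock: 3.15
eef_pos: [497.9, -237.7, 194.1]
tool_rot: [2.429, 1.571, 1.335]
force: [-0.0, -0.1, 0.4]
width: 85.3
top [322.7 216. ]
face [322.8 196.9]
3.2 [-0.019  0.629  0.651  1.855 -0.506  0.829 -0.202] [ 498.5 -237.   194. ] F [-0.5  0.5 -0.3] T [-0.03 -0.02  0.02] 85.6
x [ 0.001  0.001 -1.   ] z angle -62.65
shift tool [14.  -1.7  0.5] rotvec [ 0.003 -0.001 -0.001]
```

View pics/w1.png

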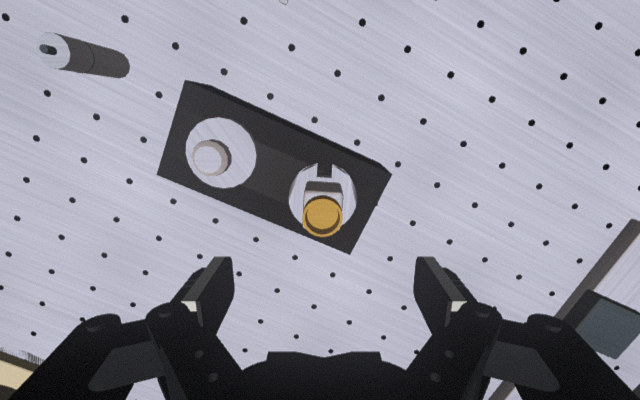

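```bash
python3 -m handwheel '1 35 -1.5 0.5 0 0 0;1 35 0 0 0 0 0;1 20 0 0 0 0 0;1 10 0 0 0 0 0;1 0 0 0 0 0 0'; python3 st.py 497.2 -238.2 84 -62.8
```

```text
clock: 3.7
eef_pos: [500.3, -238.3, 95.9]
tool_rot: [0.892, 1.562, -0.199]
force: [-0.1, 1.1, -0.2]
width: 85.3
3.7 [ 0.067  0.757  0.521  1.927 -0.637  0.617 -0.089] [ 500.3 -238.3   95.9] F [-0.1  1.1 -0.2] T [ 0.05  0.02 -0.02] 85.3
x [ 0.009 -0.002 -1.   ] z angle -62.5
shift tool [11.8 -2.8 -1.6] rotvec [ 0.005  0.006 -0.007]
```

```bash
python3 -m handwheel '1 11.5 -3 -1.5 0.005 0.006 -0.007;1 0 0 0 0 0 0'; python3 st.py 497.2 -238.2 84 -62.8
```

```text
clock: 3.9
eef_pos: [497.8, -238.9, 85.5]
tool_rot: [0.745, 1.569, -0.351]
force: [-0.1, 0.9, -0.7]
width: 85.6
3.9 [ 0.075  0.773  0.511  1.931 -0.647  0.603 -0.083] [ 497.8 -238.9   85.5] F [-0.1  0.9 -0.7] T [-0.01  0.01  0.03] 85.6
x [ 0.002 -0.001 -1.   ] z angle -62.79
shift tool [ 1.5 -0.2 -0.9] rotvec [ 0.     0.002 -0.002]
```

```bash
python3 -m handwheel '-1 1.5 0 -0.8 0 0 0;-1 0 0 0 0 0 0;-1 0 0 0 0 0 0;-1 0 0 0 0 0 0;-1 0 0 0 0 0 0;-1 0 0 0 0 0 0'; python3 st.py 497.2 -238.2 84 -62.8
```

```text
clock: 4.5
eef_pos: [498.3, -238.0, 86.1]
tool_rot: [0.947, 1.566, -0.148]
force: [-0.5, -0.4, -1.2]
width: 29.2
4.5 [ 0.075  0.771  0.51   1.933 -0.649  0.601 -0.083] [ 498.3 -238.    86.1] F [-0.5 -0.4 -1.2] T [0.07 0.09 0.04] 29.2
x [ 0.005 -0.001 -1.   ] z angle -62.77
shift tool [ 2.1 -1.  -0.3] rotvec [ 0.     0.003 -0.004]
```

```bash
python3 -m handwheel '-1 -5 0 0 0 0 0;-1 -15 0 0 0 0 0;-1 -25 0 0 0 0 0;-1 -30 0 0 0 0 0;-1 -30 0 0 0 0 0;-1 -30 0 0 0 0 0;-1 -20 0 0 0 0 0;-1 -5 0 0 0 0 0'; python3 st.py 556.5 199.5 232 -11.7
```

```text
clock: 5.3
eef_pos: [493.1, -235.2, 247.5]
tool_rot: [-2.527, 1.56, 2.66]
force: [0.4, -0.2, -5.5]
width: 29.1
5.3 [-0.061  0.564  0.712  1.803 -0.442  0.952 -0.256] [ 493.1 -235.2  247.5] F [ 0.4 -0.2 -5.5] T [-0.08 -0.11  0.07] 29.1
x [-0.009  0.005 -1.   ] z angle -62.83
shift tool [  17.1  255.  -357.6] rotvec [-0.892 -0.011  0.002]
```

```bash
python3 -m handwheel '-1 0 25.5 -36 -0.089 0 0;-1 0 28.5 -33.5 -0.089 0 0;-1 0 31.5 -31 -0.089 0 0;-1 0 34 -28 -0.089 0 0;-1 0 36.5 -25 -0.089 0 0;-1 0 38.5 -21.5 -0.089 0 0;-1 0 40 -18 -0.089 0 0;-1 0 41.5 -14 -0.089 0 0;-1 0 30 -7 -0.089 0 0;-1 0 10 0 -0.05 0 0'; python3 st.py 556.5 199.5 232 -11.7
```

```text
clock: 6.3
eef_pos: [540.8, 166.3, 236.9]
tool_rot: [-2.873, 1.545, -3.092]
force: [-0.4, 0.3, -6.0]
width: 29.1
6.3 [-0.643  0.56   0.468  1.746 -0.309  0.934 -0.263] [540.8 166.3 236.9] F [-0.4  0.3 -6. ] T [ 0.01 -0.05 -0.01] 29.1
x [-0.025 -0.001 -1.   ] z angle -12.52
shift tool [ 4.4 35.9  8.3] rotvec [-0.014 -0.025  0.007]
```

```bash
python3 -m handwheel '-1 0 30 8 -0.014 -0.025 0.007;-1 0 6 0 0 0 0;-1 0 0 0 0 0 0'; python3 - <<'E'
from h import *
P=[556.5,199.5]
im=get_image('wrist');p=camera_params('wrist');cv2.imwrite('pics/w2.png',im)
print('nose',proj(p,P+[105]),'dogs',[proj(p,[P[0]+s*25.5*np.cos(1.367),P[1]+s*25.5*np.sin(1.367),113]).round(1) for s in (1,-1)])
s=get_image('scene');cv2.imwrite('pics/s2.png',s);crop(s,330,90,480,310,2.7,'pics/s2c.png')
E
python3 st.py 556.5 199.5 232 -11.7
```

```text
clock: 6.6
eef_pos: [554.3, 201.0, 232.4]
tool_rot: [-2.497, 1.565, -2.698]
force: [0.0, -1.7, -5.9]
width: 29.5
nose [327.920898   195.70078763] dogs [array([328.3, 168.9]), array([327.8, 226. ])]
6.7 [-0.683  0.589  0.462  1.704 -0.313  0.929 -0.299] [554.2 200.4 232.7] F [-0.2  0.1 -6.1] T [0.02 0.01 0.05] 29.1
x [-0.005 -0.002 -1.   ] z angle -11.56
shift tool [ 0.7 -0.4  2.4] rotvec [ 0.002 -0.005  0.003]
```

View pics/w2.png

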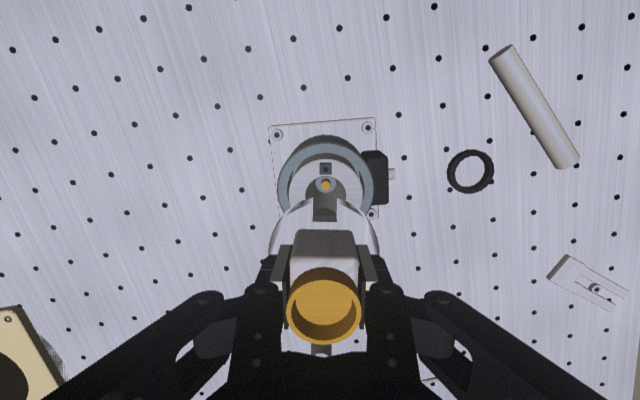

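View pics/s2c.png

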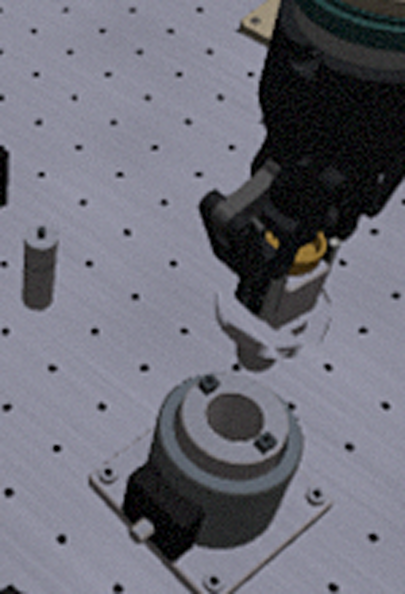

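```bash
python3 - <<'E'
from h import *
im=cv2.imread('pics/w2.png');crop(im,260,120,390,230,6,'pics/w2c.png')
E
```

```text
(no output)
```

View pics/w2c.png

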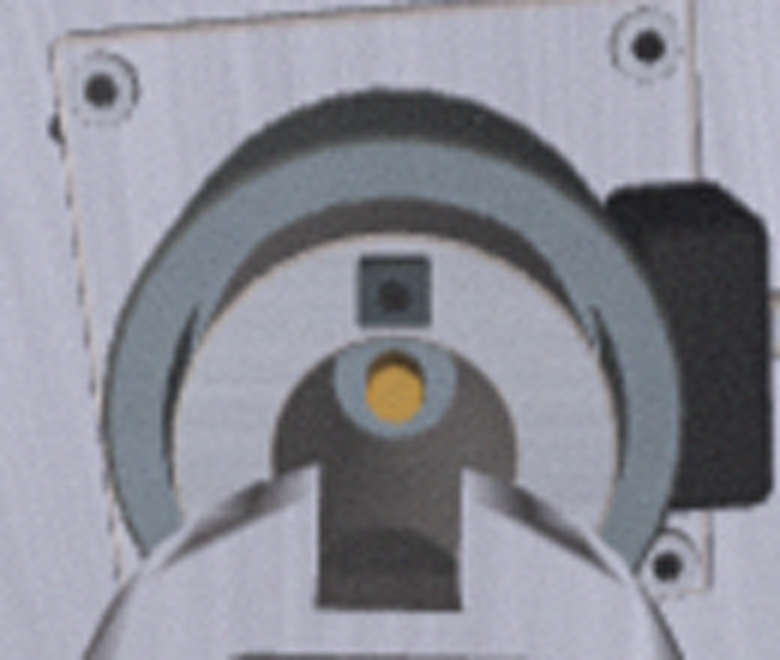

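```bash
python3 - <<'E'
from h import *
p=camera_params('wrist')
f=lambda x,y:((x+.5)/6-.5+260,(y+.5)/6-.5+120)
N=onz(p,*f(394.5,453),105);print('nose centre',N, 'dog',onz(p,*f(394.5,291),113),'pin',onz(p,*f(395,392),67))
print('nose L,R',onz(p,*f(170,450),105),onz(p,*f(619,450),105),'noseTop',onz(p,*f(394.5,235),105),'boreTop',onz(p,*f(394.5,338),105))
s=ctrl.read_state();M=R.from_euler('xyz',s['tool_rot']).as_matrix();E=s['eef_pos']
D=onz(p,*f(394.5,291),113)
for n,X in dict(tcp=E,nose=N,dog=D).items(): print(n,(M.T@(X-E)).round(2))
# arbor: slot centre at flange top z = E.z-16.1 ; slot px
zf=E[2]-16.1
for c in ((317,603),(461,605),(320,470),(462,470)): print('slot',(M.T@(onz(p,*f(*c),zf)-E)).round(2))
E
```

```text
nose centre [554.52947095 199.62250669 105.        ] dog [559.60211393 224.79489708 113.        ] pin [554.62722932 199.4671622   67.        ]
nose L,R [522.18156817 206.63770038 105.        ] [587.02110357 193.51507169 105.        ] noseTop [560.90500437 231.20276793 105.        ] boreTop [557.94893293 216.56030554 105.        ]
tcp [0. 0. 0.]
nose [127.68  -0.24   1.04]
dog [119.6   25.41   0.93]
slot [16.07 17.28 -6.41]
slot [16.01 17.13  6.12]
slot [16.03 29.34 -6.04]
slot [15.97 29.37  6.05]
```

```bash
python3 - <<'E'
from h import *
im=cv2.imread('pics/w2.png');p=camera_params('wrist');s=ctrl.read_state();M=R.from_euler('xyz',s['tool_rot']).as_matrix();E=s['eef_pos']
h=cv2.cvtColor(im,cv2.COLOR_BGR2HSV);m=cv2.inRange(h,(12,110,60),(35,255,255));m[:250]=0
c=max(cv2.findContours(m,0,1)[0],key=cv2.contourArea);x,y,w,hh=cv2.boundingRect(c);print(x,y,w,hh)
(u,v),_,_=cv2.fitEllipse(c)
for a in ((x,v),(x+w,v),(x+w/2,y+hh)): print((M.T@(onz(p,*a,E[2]+34)-E)).round(2))
E
python3 -m handwheel '-1 15 0.5 0.5 0.002 -0.005 0.003;-1 15 0 0 0 0 0;-1 0 0 0 0 0 0;-1 0 0 0 0 0 0';python3 st.py 554.9 200.9 145 -11.6
```

```text
286 268 76 77
[-33.93   0.4  -15.  ]
[-34.07   0.52  14.12]
[-33.94 -17.51  -0.41]
clock: 7.1
eef_pos: [554.8, 194.1, 202.3]
tool_rot: [-1.453, 1.567, -1.665]
force: [0.0, 0.6, -5.0]
width: 29.0
7.1 [-0.666  0.621  0.448  1.744 -0.336  0.855 -0.28 ] [554.8 194.1 202.3] F [ 0.   0.6 -5. ] T [ 0.   -0.05  0.04] 29.0
x [-0.    -0.003 -1.   ] z angle -12.15
shift tool [57.3  6.9 -1.4] rotvec [-0.01   0.     0.003]
```

```bash
python3 -m handwheel '-1 0 7 -1.5 -0.01 0 0.003;-1 10 1 0 0 0 0;-1 10 1 0 0 0 0;-1 0 0 0 0 0 0';python3 st.py 554.95 201.2 145 -11.6
```

```text
clock: 7.5
eef_pos: [556.3, 203.3, 182.7]
tool_rot: [0.515, 1.567, 0.312]
force: [-0.4, -0.3, -5.8]
width: 28.9
7.5 [-0.665  0.648  0.429  1.754 -0.353  0.814 -0.271] [556.3 203.3 182.7] F [-0.4 -0.3 -5.8] T [ 0.04  0.03 -0.02] 28.9
x [ 0.003  0.001 -1.   ] z angle -11.6
shift tool [37.7 -2.4 -1. ] rotvec [-0.     0.003 -0.002]
```

```bash
python3 -m handwheel '-1 0 -2.4 -1 0 0.003 -0.002;-1 0 0 0 0 0 0';python3 st.py 554.95 201.2 145 -11.6;python3 -m handwheel '-1 8 0 0 0 0 0;-1 8 0 0 0 0 0;-1 0 0 0 0 0 0';python3 st.py 554.95 201.2 145 -11.6
```

```text
clock: 7.7
eef_pos: [554.6, 200.9, 182.2]
tool_rot: [-2.241, 1.569, -2.443]
force: [0.3, -0.9, -5.0]
width: 28.8
7.7 [-0.663  0.647  0.43   1.757 -0.351  0.816 -0.268] [554.6 200.9 182.2] F [ 0.3 -0.9 -5. ] T [-0.01 -0.04  0.02] 28.8
x [-0.001 -0.001 -1.   ] z angle -11.59
shift tool [37.2  0.4  0.4] rotvec [ 0.    -0.001  0.001]
clock: 8.0
eef_pos: [554.9, 200.9, 165.3]
tool_rot: [-1.79, 1.57, -1.993]
force: [-1.1, 0.7, -4.5]
width: 29.1
8.0 [-0.655  0.668  0.417  1.771 -0.364  0.78  -0.257] [554.9 200.9 165.3] F [-1.1  0.7 -4.5] T [ 0.06  0.06 -0.03] 29.1
x [-0.    -0.001 -1.   ] z angle -11.6
shift tool [20.3  0.3  0. ] rotvec [ 0.    -0.     0.001]
```

Good alignment; look once more before the dogs engage.

```bash
python3 -m handwheel '-1 8 0.3 0 0 0 0;-1 8 0 0 0 0 0;-1 0 0 0 0 0 0';python3 st.py 554.95 201.2 139 -11.6;python3 - <<'E'
from h import *
im=get_image('wrist');crop(im,250,100,400,230,5,'pics/w3.png')
E
```

```text
clock: 8.3
eef_pos: [554.8, 201.2, 147.6]
tool_rot: [-2.029, 1.57, -2.231]
force: [-0.7, 0.1, -5.8]
width: 28.8
8.3 [-0.646  0.692  0.404  1.784 -0.378  0.744 -0.246] [554.8 201.2 147.6] F [-0.7  0.1 -5.8] T [-0.02  0.07 -0.03] 28.8
x [-0.001 -0.001 -1.   ] z angle -11.6
shift tool [8.6 0.1 0.1] rotvec [-0.    -0.001  0.001]
```

View pics/w3.png

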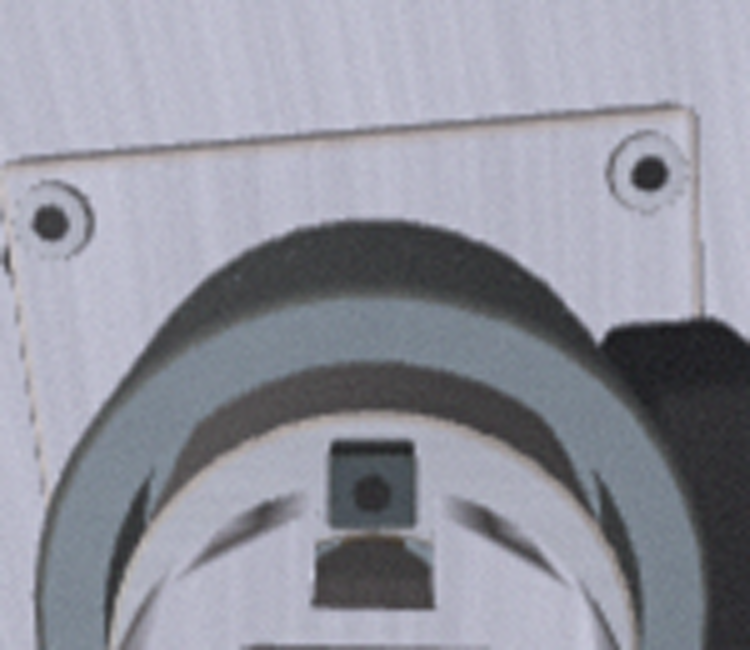

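```bash
python3 -m handwheel '-1 4 0 0 0 0 0;-1 4 0 0 0 0 0;-1 1 0 0 0 0 0';python3 st.py 554.95 201.2 135 -11.6;python3 -m handwheel '-1 2 0 0 0 0 0;-1 0 0 0 0 0 0';python3 st.py 554.95 201.2 135 -11.6
```

```text
clock: 8.65
eef_pos: [555.7, 201.3, 138.8]
tool_rot: [-0.141, 1.57, -0.343]
force: [-0.2, 0.0, -5.4]
width: 29.5
8.65 [-0.641  0.704  0.397  1.789 -0.385  0.725 -0.24 ] [555.7 201.3 138.8] F [-0.2  0.  -5.4] T [-0.06 -0.    0.01] 29.5
x [ 0.001 -0.    -1.   ] z angle -11.6
shift tool [ 3.8 -0.3 -0.7] rotvec [-0.     0.001  0.   ]
clock: 8.85
eef_pos: [555.7, 201.4, 136.6]
tool_rot: [-0.082, 1.57, -0.284]
force: [0.1, 0.4, -5.6]
width: 29.3
8.85 [-0.64   0.707  0.395  1.791 -0.387  0.72  -0.239] [555.7 201.4 136.6] F [ 0.1  0.4 -5.6] T [-0.01  0.03  0.04] 29.3
x [ 0.001 -0.    -1.   ] z angle -11.6
shift tool [ 1.6 -0.3 -0.7] rotvec [-0.     0.001  0.   ]
```

```bash
python3 -m handwheel '-1 1 -0.3 -0.6 0 0 0;-1 0 0 0 0 0 0';python3 st.py 554.95 201.2 135 -11.6;python3 -m handwheel '-1 1 0 0 0 0 0;-1 0 0 0 0 0 0';python3 st.py 554.95 201.2 131 -11.6
```

```text
clock: 9.05
eef_pos: [555.1, 201.2, 135.6]
tool_rot: [-0.003, 1.569, -0.205]
force: [-0.4, 0.1, -5.6]
width: 29.5
9.05 [-0.64   0.707  0.394  1.794 -0.388  0.717 -0.238] [555.1 201.2 135.6] F [-0.4  0.1 -5.6] T [ 0.02 -0.04  0.  ] 29.5
x [ 0.001 -0.    -1.   ] z angle -11.6
shift tool [ 0.6 -0.  -0.2] rotvec [0.    0.001 0.   ]
clock: 9.25
eef_pos: [555.6, 201.2, 135.1]
tool_rot: [0.25, 1.568, 0.047]
force: [-0.2, 0.5, -6.2]
width: 29.3
9.25 [-0.639  0.708  0.393  1.794 -0.389  0.715 -0.237] [555.6 201.2 135.1] F [-0.2  0.5 -6.2] T [-0.02 -0.09  0.01] 29.3
x [ 0.002  0.    -1.   ] z angle -11.6
shift tool [ 4.1 -0.2 -0.6] rotvec [-0.     0.002 -0.001]
```

```bash
for i in 1; do :; done; python3 -m handwheel '-1 1 0 -0.5 0 0 0;-1 0 0 0 0 0 0';python3 st.py 554.95 201.2 131 -11.6
```

```text
clock: 9.45
eef_pos: [555.6, 201.3, 135.0]
tool_rot: [0.352, 1.567, 0.15]
force: [0.2, 0.5, -4.9]
width: 28.9
9.45 [-0.639  0.708  0.393  1.795 -0.389  0.712 -0.237] [555.6 201.3 135. ] F [ 0.2  0.5 -4.9] T [-0.    0.05  0.03] 28.9
x [ 0.004  0.001 -1.   ] z angle -11.61
shift tool [ 4.  -0.2 -0.7] rotvec [-0.     0.004 -0.001]
```

```bash
python3 -m handwheel '-1 1 0 0 0 0 0;-1 0 0 0 0 0 0';python3 st.py 554.95 201.2 131 -11.6
```

```text
clock: 9.65
eef_pos: [555.7, 201.3, 134.5]
tool_rot: [0.441, 1.567, 0.239]
force: [0.1, 1.2, -4.8]
width: 29.5
9.65 [-0.639  0.708  0.392  1.795 -0.39   0.711 -0.236] [555.7 201.3 134.5] F [ 0.1  1.2 -4.8] T [-0.04  0.16  0.04] 29.5
x [ 0.004  0.001 -1.   ] z angle -11.61
shift tool [ 3.5 -0.3 -0.7] rotvec [-0.     0.004 -0.002]
```

```bash
python3 -m handwheel '-1 2 -0.3 -0.6 0 0.004 -0.002';python3 st.py 554.95 201.2 131 -11.6;  python3 -m handwheel '-1 3 0 0 0 0 0';python3 st.py 554.95 201.2 131 -11.6
```

```text
clock: 9.75
eef_pos: [555.8, 201.3, 133.1]
tool_rot: [0.505, 1.569, 0.302]
force: [1.3, -0.6, 3.5]
width: 29.3
9.75 [-0.638  0.711  0.391  1.793 -0.391  0.713 -0.236] [555.8 201.3 133.1] F [ 1.3 -0.6  3.5] T [ 0.02  0.01 -0.04] 29.3
x [ 0.001  0.    -1.   ] z angle -11.62
shift tool [ 2.1 -0.3 -0.8] rotvec [-0.     0.001 -0.001]
clock: 9.85
eef_pos: [556.0, 201.2, 130.9]
tool_rot: [0.636, 1.569, 0.433]
force: [-9.0, -3.0, 32.1]
width: 28.9
9.85 [-0.636  0.714  0.389  1.795 -0.392  0.708 -0.234] [556.  201.2 130.9] F [-9.  -3.  32.1] T [-0.35  2.14 -0.03] 28.9
x [ 0.002  0.001 -1.   ] z angle -11.62
shift tool [-0.1 -0.3 -1.1] rotvec [-0.     0.001 -0.001]
```

```bash
python3 -m handwheel '-1 0 0 -0.5 0 0 0';python3 st.py 554.95 201.2 131 -11.6;python3 - <<'E'
from h import *
im=get_image('wrist');crop(im,250,100,400,230,5,'pics/w4.png')
s=get_image('scene');crop(s,355,195,460,315,5,'pics/s4.png')
E
```

```text
clock: 9.95
eef_pos: [555.9, 201.3, 131.2]
tool_rot: [0.649, 1.568, 0.446]
force: [0.9, -0.3, -2.1]
width: 28.9
9.95 [-0.636  0.713  0.389  1.796 -0.393  0.707 -0.234] [555.9 201.3 131.2] F [ 0.9 -0.3 -2.1] T [ 0.04 -0.09 -0.02] 28.9
x [ 0.002  0.001 -1.   ] z angle -11.63
shift tool [ 0.2 -0.3 -0.9] rotvec [-0.     0.002 -0.002]
```

View pics/w4.png

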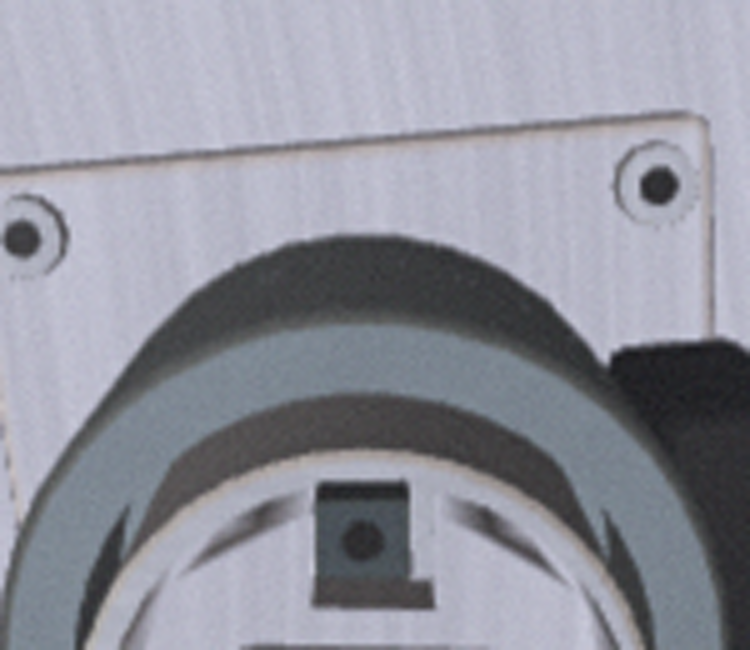

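View pics/s4.png

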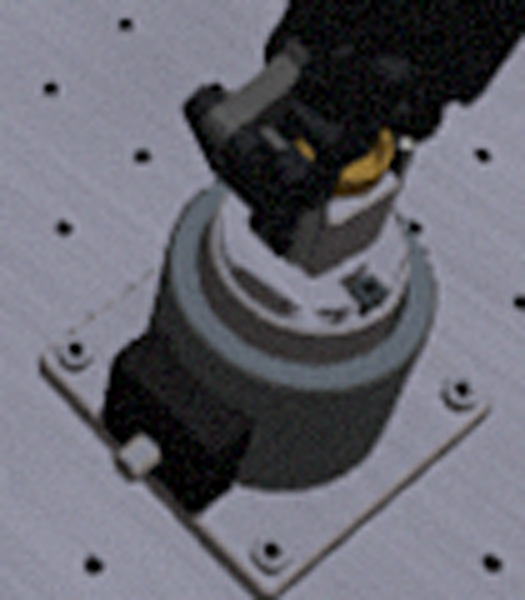

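```bash
python3 -m handwheel '-1 0.3 -0.2 -0.9 0 0 0';python3 st.py 554.95 201.2 131 -11.6;python3 -m handwheel '-1 0.8 0 -0.3 0 0 0';python3 st.py 554.95 201.2 131 -11.6
```

```text
clock: 10.15
eef_pos: [555.8, 201.3, 131.2]
tool_rot: [0.481, 1.567, 0.278]
force: [1.6, -1.3, 3.8]
width: 29.0
10.15 [-0.637  0.713  0.389  1.797 -0.393  0.704 -0.234] [555.8 201.3 131.2] F [ 1.6 -1.3  3.8] T [ 0.04 -0.07  0.  ] 29.0
x [ 0.004  0.001 -1.   ] z angle -11.64
shift tool [ 0.2 -0.3 -0.8] rotvec [-0.001  0.004 -0.002]
clock: 10.25
eef_pos: [555.9, 201.3, 131.1]
tool_rot: [0.501, 1.566, 0.298]
force: [-2.7, -0.9, 11.7]
width: 29.3
10.25 [-0.637  0.712  0.389  1.798 -0.393  0.703 -0.234] [555.9 201.3 131.1] F [-2.7 -0.9 11.7] T [-0.15  0.9   0.04] 29.3
x [ 0.005  0.001 -1.   ] z angle -11.65
shift tool [ 0.1 -0.3 -0.9] rotvec [-0.001  0.004 -0.002]
```

```bash
python3 -m handwheel '-1 0.7 0 -0.3 0 0.005 -0.002';python3 st.py 554.95 201.2 131 -11.6;python3 -m handwheel '-1 0 0 0 0 0 0;-0.3 0 0 0 0 0 0;0 0 0 0 0 0 0;0.3 0 0 0 0 0 0;1 0 0 0 0 0 0;1 0 0 0 0 0 0;1 0 0 0 0 0 0;1 0 0 0 0 0 0';python3 st.py 554.95 201.2 131 -11.6
```

```text
clock: 10.35
eef_pos: [556.0, 201.3, 131.1]
tool_rot: [1.384, 1.57, 1.18]
force: [-1.7, -0.9, 7.1]
width: 29.3
10.35 [-0.636  0.714  0.389  1.794 -0.393  0.71  -0.234] [556.  201.3 131.1] F [-1.7 -0.9  7.1] T [-0.01  0.25  0.06] 29.3
x [ 0.     0.001 -1.   ] z angle -11.65
shift tool [ 0.1 -0.3 -1. ] rotvec [-0.001  0.    -0.001]
clock: 11.15
eef_pos: [555.7, 201.7, 129.9]
tool_rot: [1.971, 1.57, 1.768]
force: [1.3, 0.6, -0.2]
width: 85.4
11.15 [-0.636  0.716  0.388  1.794 -0.393  0.708 -0.234] [555.7 201.7 129.9] F [ 1.3  0.6 -0.2] T [-0.03  0.03 -0.01] 85.4
x [-0.     0.001 -1.   ] z angle -11.61
shift tool [-1.1 -0.6 -0.6] rotvec [-0.    -0.    -0.001]
```

Released with no force left. Retreat straight up, and look.

```bash
python3 -m handwheel '1 -10 0 0 0 0 0;1 -15 0 0 0 0 0;1 -20 0 0 0 0 0;1 -20 0 0 0 0 0;1 -20 0 0 0 0 0;1 -30 0 0 0 0 0;1 0 0 0 0 0 0';python3 -m handwheel '1 0 -30 0 0 0 0;1 0 -40 0 0 0 0;1 0 -40 0 0 0 0;1 0 -40 0 0 0 0;1 0 -20 0 0 0 0;1 0 0 0 0 0 0';python3 st.py 554.95 201.2 131 -11.6; python3 - <<'E'
from h import *
im=get_image('wrist');cv2.imwrite('pics/w5.png',im)
s=get_image('scene');crop(s,355,195,460,315,5,'pics/s5.png');cv2.imwrite('pics/s5f.png',s)
t=get_image('top');crop(t,165,180,265,280,6,'pics/t5.png');cv2.imwrite('pics/t5f.png',t)
E
```

```text
clock: 11.85
eef_pos: [556.0, 201.0, 252.9]
tool_rot: [0.691, 1.57, 0.488]
force: [-0.0, -0.4, -0.1]
width: 85.8
clock: 12.45
eef_pos: [520.4, 30.8, 254.3]
tool_rot: [0.752, 1.565, 0.552]
force: [-0.2, 0.8, 0.4]
width: 85.6
12.45 [-0.446  0.461  0.486  1.869 -0.278  0.874 -0.023] [520.4  30.8 254.3] F [-0.2  0.8  0.4] T [-0.01 -0.02  0.  ] 85.6
x [ 0.005  0.003 -1.   ] z angle -11.45
shift tool [123.9 173.4  -0.4] rotvec [ 0.003  0.004 -0.004]
```

View pics/s5.png

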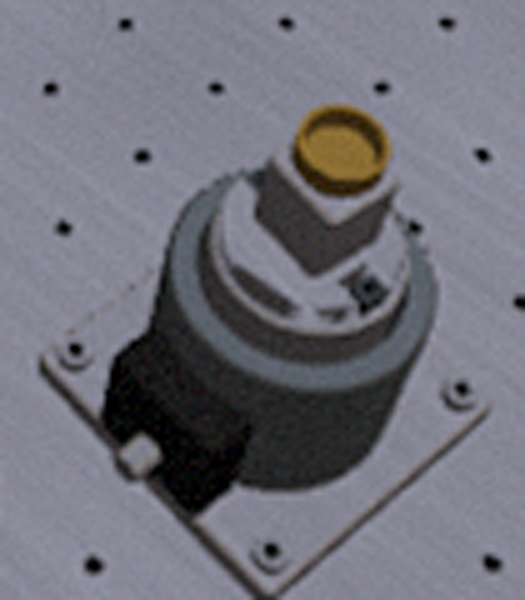

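View pics/t5.png

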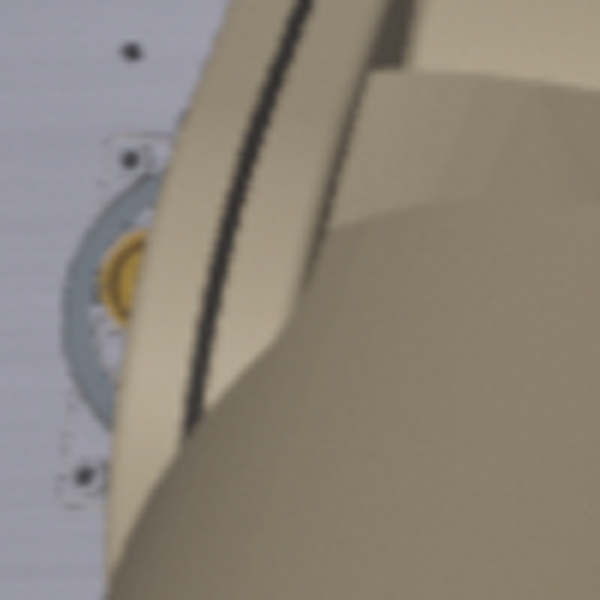

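View pics/w5.png

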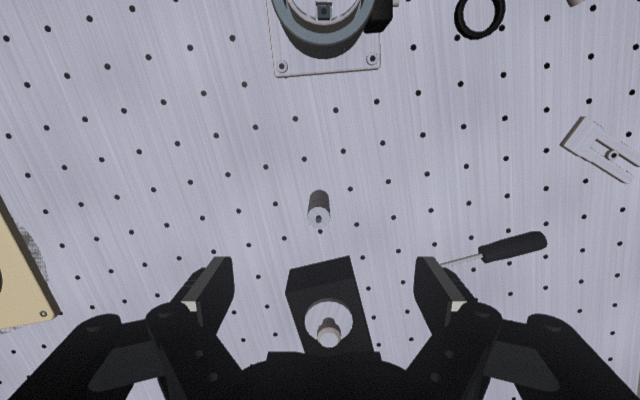

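```bash
python3 - <<'E'
from h import *
ps=camera_params('scene');s=cv2.imread('pics/s5f.png')
h=cv2.cvtColor(s[200:250,400:450],cv2.COLOR_BGR2HSV);m=cv2.inRange(h,(12,110,60),(35,255,255))
c=max(cv2.findContours(m,0,1)[0],key=cv2.contourArea);x,y,w,hh=cv2.boundingRect(c);print('cup bbox',x+400,y+200,w,hh)
for z in (165,169,173):
    q=np.array([proj(ps,(557.8+14.5*np.cos(a),200.7+14.5*np.sin(a),z)) for a in np.linspace(0,6.28,60)])
    print(z,q.min(0).round(1),q.max(0).round(1))
E
```

```text
cup bbox 414 216 19 16
165 [414.4 215.9] [433.3 231.1]
169 [414.9 214.4] [433.9 229.6]
173 [415.3 212.8] [434.5 228.1]
```

```bash
python3 - <<'E'
from h import *
print(ctrl.finish_job(), ctrl.read_state()['clock'])
E
```

```text
the job is handed in; nothing more can be done
the job is handed in; nothing more can be done
```

The arbor is fully home in the spindle with its slots over the drive dogs. I let go of it, moved the arm clear and handed the job in at about 12.6 s.

- **Fit:** The drop past the ejector pin ended in a hard stop at TCP height 131.1 mm, where I had predicted 131. A further push of about 17 N did not move it.
- **Final pictures:** The brass cup's top edge is at row 216 in the scene view. The home height predicts 215.9, and resting on the pin would give 214.4. After release, the force on the tool was close to zero. The plug, post, screwdriver and lens ring were not touched. All four looked in place in the last wrist picture, but I did not measure them.
- **Press force:** As the flange landed, one reading showed a push of about 38 N, more than the 15 to 20 N you asked for. I eased off straight away, and the wrist force stayed far below the 120 N limit.
- **Centring:** While still gripped, the tool sat about 1 mm to the side of the axis I had measured, so the dogs look slightly off-centre in the slots.
- **Calibration:** The scene camera placed the nose about 2 to 3 mm from where the wrist camera did. I used the wrist camera's position.
- **Top view:** The arm blocked most of the final top picture, so it confirmed nothing.

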